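# Twist out a desiccant cartridge, weigh it, lay it to dry

## Task

Turn the desiccant cartridge's knob anticlockwise (seen from above), past its sprung catch to the end stop, and lift the cartridge out of the dry-air unit. Stand it upright on the bench scale's pan and let go so that it can be weighed, then take it again and lay it gently, without letting it fall, on its side, centred on the two empty rests in the drying tray, with its mesh end facing the fan and its two lugs level. Leave the other cartridge, the bottle, the spool and the pliers where they are.

Things in the scene. Friction and masses are not known exactly. Their poses are not given: they have to be found in the camera images.
- cartridge_mid (a point): Centre of the desiccant cartridge: white octagonal body 40 mm across its flats, 64 mm tall; the point is on its axis, 32 mm above the flat foot. z points from the mesh foot to the knob. Main flats face +-x and +-y, 24 mm wide; the +-y ones have air slots. Two lugs at the foot stick out along +-x to 33 mm from the axis, 10 mm wide, 3 to 8 mm above the foot. About 220 g.
- cartridge_knob (a point): Centre of the cartridge's black bar knob on its top face: 40 mm long along x, 12 mm thick along y, 28 mm tall (whole cartridge 92 mm). 46 mm from cartridge_mid along z; same axes.
- dock_socket (a point): Centre of the socket floor on the dry-air unit; the cartridge's foot starts on it. A collar of outer radius 42 mm rises 15 mm round it; its lip (10 to 15 mm up, opening radius 25 mm) holds the lugs down, except at two notches 15 mm wide that lie along +x and -x of this frame. z is up.
- dock: The dry-air unit: fixed grey box 150 x 130 mm (x, y), 50 mm tall, origin under its centre. The cartridge starts turned 0.8 to 1.3 rad clockwise (from above) from the notches. Turned anticlockwise, it passes a light sprung ball catch about 0.4 rad before the notches and meets firm stops 0.05 rad past the notches' centres, where it is free to rise.
- scale_pan (a point): Centre of the top of the bench scale's steel pan, 28 mm above the bench: fixed, level, 110 x 110 mm. The scale's grey case is 130 x 150 mm (x, y), lower than the pan. z is up.
- cradle_top (a point): Middle of the two empty rests in the drying tray, level with their tops, 17 mm above the bench, 12 mm above the tray floor. The rests are fixed steel blocks 10 mm (x) by 24 mm (y), 18 mm either side of this point along x. The cartridge lies along x across both, a flat down. x points to the fan, y is level, z is up.
- tray: Fixed aluminium drying tray 170 x 260 mm (x, y), walls 14 mm high, origin under its centre. A black fan box 55 mm tall stands across its +x end, its face 86 mm from the origin. Two pairs of rests lie 62 mm either side of the middle line, 20 mm to -x: one empty, one with the other cartridge.
- spare_mid (a point): Centre of the other, identical cartridge, lying on the second pair of rests, mesh end to the fan; not to be disturbed. Here x points to its mesh end (knob on the -x side) and z is up.
- bottle: Round bottle, 56 mm across and 170 mm tall, standing behind (+x of) the dry-air unit; not to be disturbed. Origin at the centre of its underside.
- spool: Filament spool lying flat, 140 mm across and 58 mm tall; not to be disturbed. Origin at the centre of its underside.
- pliers: Red-handled pliers lying flat, 165 mm long, 60 mm wide and 14 mm tall; not to be disturbed. Origin under their joint, jaws to +x.
Not all that is in view belongs to the job. What is shaped like the part that bears cartridge_mid but blue is not meant. There is more than one size of the part that bears scale_pan; the job needs the smaller.

How it is judged:
By the outcome, as a careful person would: the job done as asked, in the order asked, and still so for the second after the job is handed in, with the robot touching nothing.
It also fails if it takes over 58 s, if anything falls off the work surface, if the arm or the gripper's body presses on something with over 40 N, if the wrist force passes 120 N, or if a joint passes its speed limit or range.

## Robot

A 6-joint arm with a two-finger parallel gripper is mounted at the origin on the work surface. World frame = base frame: x ahead of the robot, y to its left, z up, the work surface at z = 0. Lengths are in mm, angles in rad, forces in N, time in s.
With the tool pointing down it reaches from about 300 to 775 mm from the base axis. Payload 14.6 kg.
Tool frame: the origin (TCP) lies at the very end of the fingers, on their centre line; the grasp point (between the pads) lies 19 mm behind it; z points along the fingers, y is the line along which they close (so a half turn about z gives the same grasp; the last joint's range is limited). The gripper opens to 94 mm and grips with 3 to 60 N. Pads are 16 mm wide; open, the fingers measure 119 mm over their backs; the gripper's body (75 mm by 177 mm) begins 78 mm behind the grasp point.
Start: joints at [1.082, 0.3, 1.521, -0, 1.321, -0.067], TCP at [225.168, 501.785, 205.446] pointing down, gripper open.
Joint ranges: [-3.03, 3.03], [-0.79, 2.21], [0.23, 2.52], [-1.04, 4.18], [0, 3.07], [-2.55, 2.55]. Speed limits (rad/s): [2.22, 2.22, 2.57, 3.14, 3.14, 3.14].

## Interface

Orientations are given as [roll, pitch, yaw] about the fixed x, y, z axes, in that order (R = Rz(yaw) Ry(pitch) Rx(roll)).
In Python, from cell import manip gives the robot as it stands.
- The arm moves only by the tool servo_tool, never from a script. Its argument "motion" is a list that holds one entry, the list of rows, each a list of 7 numbers: the shift along the world's x, y, z as a fraction of full scale, then the turn, a rotation vector about the world's x, y, z as a fraction of full scale, then the closure, from 0 (fully open) to 1 (shut). In form: [[[x, y, z, rx, ry, rz, gripper], ...]]. A call has 1 to 10 rows; each row is the pose to reach, as a shift and turn from the pose commanded when the call began, turning the shorter way round; what a row does not reach only later rows make up. Full scale, the value 1, is 0.5 m for a shift and pi rad for a turn. A row lasts 1/10 s, in which the tool goes at most 50 mm and 8.59 degrees, less where a joint would pass 70% of its speed; a pose out of reach is approached as far as the arm can. A call with a number of a shift or a turn outside -1 to 1 is refused whole. A call with a gripper value outside its range is refused whole. The fingers move at their own pace and stop on an object; "newtons" is the grip in N (left out, the last holds). Time passes only in rows, so rows that repeat a pose let the fingers close. It gives the time, the measured TCP pose, the force, the opening and the grip force at its end, in the units of the state.
- manip.read_state(): the state, without advancing time (a new reading comes with each control period).
- manip.camera(name): name is "scene" or "side" or "wrist"; returns a dict with "frame" (384x512x3 uint8, red, green, blue), "range_z" (384x512 float32, mm along the optical axis (not along the pixel's ray), 0 where there is no reading), "vfov" (degrees; the focal length in pixels is half the picture's height over the tangent of half this angle, whatever the lens; pixels are square), "cx", "cy" (the principal point, pixels), "cam_to_world" (4x4, takes a point from camera to world coordinates). Camera axes: x right, y down, z forward; pixel columns grow to the right and rows downward; lengths in mm; the calibration is good to about 2 mm. A picture is of the moment at which its call begins.
- manip.sign_off(): hands the job in; it is judged then, once.
The state is a dict: "clock": time; "joints": joint angles; "qd": joint speeds; "effort": joint torques, N m; "eef_pos": TCP position; "eef_rot": TCP orientation; "wrist_force": force on the tool from outside, world axes, zero at the start; "moment": the same for the moment, N m; "finger_gap": finger opening in mm; "finger_force": force on a finger pad.
Only numpy, scipy, OpenCV 4.12 (cv2) and the standard library are available. Lean on these libraries where they do the work, as an engineer would, in place of code of your own. Each camera call takes 0.05 s, during which the arm holds its last target. There are 200 camera calls.

## Working session

There is one attempt and no reset: what is moved stays moved. The work goes in short steps, Python scripts to look and compute and a tool call to move; the robot and the scene stay as the last step left them, time stands still between calls to the robot, and variables do not carry over. Pictures are saved under pics/ and viewed, at most 11 in all, crops included, and the job is handed in when it is done.

Besides the shell and the picture viewer there is one more tool, called after ">>>" as name([rows], argument=value, ...), one row to a line, values as JSON. servo_tool: Moves the arm, as the interface text tells. Its arguments: {"type":"object","properties":{"motion":{"type":"array"},"newtons":{"type":"number"}},"required":["motion"]}

```bash
ls; mkdir -p pics
cat > h.py <<'E'
import numpy as np, cv2
from cell import manip
def cam(n):
    c=manip.camera(n); c['f']=192/np.tan(np.radians(c['vfov'])/2); c['T']=np.array(c['cam_to_world']); return c
def cloud(c):
    z=c['range_z']; v,u=np.mgrid[:384,:512]
    P=np.stack([(u-c['cx'])/c['f']*z,(v-c['cy'])/c['f']*z,z],-1)
    W=P@c['T'][:3,:3].T+c['T'][:3,3]; W[z==0]=np.nan; return W
def ray(c,u,v,h):
    d=c['T'][:3,:3]@np.array([(u-c['cx'])/c['f'],(v-c['cy'])/c['f'],1]); o=c['T'][:3,3]
    return o+d*(h-o[2])/d[2]
def save(n,im): cv2.imwrite('pics/'+n,cv2.cvtColor(im,cv2.COLOR_RGB2BGR))
E
python3 - <<'E'
from h import *
a=cam('scene');b=cam('side');w=cam('wrist')
im=np.vstack([np.hstack([a['frame'],b['frame']])])
save('s.png',cv2.resize(a['frame'],(800,600)))
save('d.png',cv2.resize(b['frame'],(800,600)))
save('w.png',w['frame'])
for c in(a,b,w):print(c['vfov'],c['cx'],c['cy'],c['T'].round(3).tolist())
np.savez('s.npz',W=cloud(a),F=a['frame']);np.savez('d.npz',W=cloud(b),F=b['frame'])
print(manip.read_state())
E
```

```text
pics
49.549696033325176 254.12977913778275 196.4519497785211 [[-0.736, 0.479, -0.479, 1152.04], [0.677, 0.513, -0.527, 623.365], [-0.007, -0.712, -0.702, 981.409], [0.0, 0.0, 0.0, 1.0]]
51.29049229542845 251.2956790198018 198.52941470666954 [[0.875, -0.316, 0.366, 123.294], [-0.483, -0.541, 0.688, -802.765], [-0.019, -0.78, -0.626, 786.446], [0.0, 0.0, 0.0, 1.0]]
58.23301337196643 258.6462460848244 197.4172148613078 [[0.409, 0.887, 0.215, 163.691], [0.913, -0.397, -0.096, 530.034], [0.001, 0.235, -0.972, 384.013], [0.0, 0.0, 0.0, 1.0]]
{'clock': 0.15, 'joints': array([ 1.08243618e+00,  3.00343650e-01,  1.52138506e+00,  1.65840038e-05,
        1.32075948e+00, -6.66178928e-02]), 'qd': array([ 2.88793826e-04, -1.95619203e-03, -1.76964650e-03, -1.97928916e-03,
        4.00055802e-06, -7.29964769e-04]), 'effort': array([-1.60607783e-04, -5.31961977e+01, -3.52822208e+01,  7.07860873e-02,
        2.36075063e-02, -4.09811253e-05]), 'eef_pos': array([225.05911299, 501.63187671, 205.03918507]), 'eef_rot': array([-3.14070018e+00, -7.56430168e-05,  2.71984625e+00]), 'wrist_force': array([ 0.2428533 , -0.02483642, -0.07650148]), 'moment': array([-0.00670906, -0.01428371,  0.02433999]), 'finger_force': 0.0, 'finger_gap': 93.75561037058317}
```

View pics/s.png

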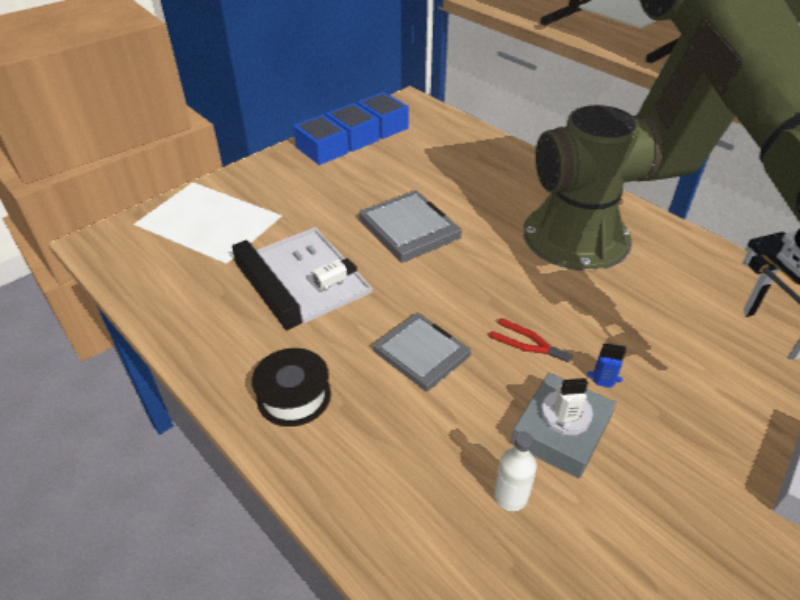

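View pics/d.png

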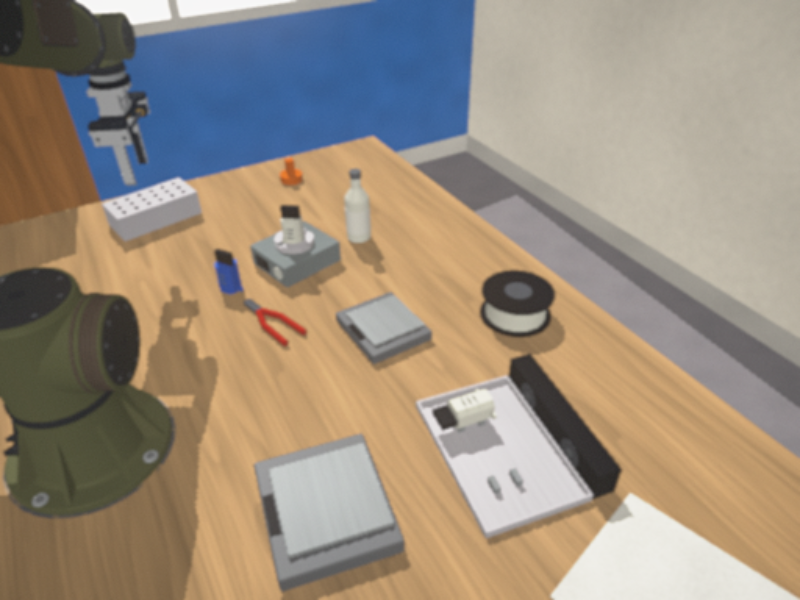

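The scene view shows the dock with the white cartridge at about (570,405), a blue decoy at (607,365), and two scales at (422,350) and (410,225). The tray is at (300,275), with its empty rests at (305,252) and the spare at (330,272). The side view shows the same two scales at (383,327) and (330,500). I'll measure both pans to see which is 110 mm.

Run:
```python
from h import *
for n in 'sd':
    D=np.load(n+'.npz');W=D['W'];F=D['F']; hsv=cv2.cvtColor(F,cv2.COLOR_RGB2HSV)
    k=0.64
    def reg(name,cu,cv,r,zl,zh,extra=None):
        m=np.zeros(W.shape[:2],bool); cu*=k;cv*=k;r*=k
        m[int(max(cv-r,0)):int(cv+r),int(max(cu-r,0)):int(cu+r)]=1
        m&=(W[...,2]>zl)&(W[...,2]<zh)
        if extra is not None:m&=extra
        if m.sum()<4: print(n,name,'few',m.sum());return
        P=W[m]; (c,s,a)=cv2.minAreaRect(P[:,:2].astype(np.float32))
        print(n,name,m.sum(),'c',np.round(c,1),'s',np.round(s,1),'a',round(a,1),'z',np.median(P[:,2]).round(1),'mean',P.mean(0).round(1))
    S,V=hsv[...,1],hsv[...,2]
    dark=V<60
    red=(S>150)&((hsv[...,0]<8)|(hsv[...,0]>172))
    pts={'s':dict(panA=(422,348,52),panB=(408,222,55),dock=(565,425,62),knob=(573,386,18),bottle=(515,470,50),spool=(290,380,50),tray=(300,275,75),fan=(267,285,48),spare=(333,272,30),rests=(305,252,14),pl=(530,340,45)),
         'd':dict(panA=(384,327,55),panB=(328,508,85),dock=(296,252,52),knob=(290,211,14),bottle=(358,205,40),spool=(517,300,45),tray=(520,450,110),fan=(562,425,75),spare=(465,410,40),rests=(505,482,22),pl=(275,322,35))}[n]
    reg('panA',*pts['panA'],25,31);reg('panB',*pts['panB'],25,31)
    reg('dock',*pts['dock'],46,54);reg('collar',*pts['dock'],61,69)
    reg('knob',*pts['knob'],130,150)
    reg('knobside',*pts['knob'],118,150,dark)
    reg('bottle',*pts['bottle'],30,180)
    reg('spool',*pts['spool'],54,62)
    reg('fan',*pts['fan'],50,60)
    reg('spare',*pts['spare'],40,70)
    reg('rests',*pts['rests'],12.5,25)
    reg('traywall',*pts['tray'],10.5,17)
    reg('traytop',*pts['tray'],3,8)
    reg('pl',*pts['pl'],3,25,red)
F=np.load('s.npz')['F'];G=np.load('d.npz')['F']
A=cv2.resize(F[190:320,300:430],(400,400),interpolation=cv2.INTER_CUBIC)
B=cv2.resize(G[110:220,130:240],(400,400),interpolation=cv2.INTER_CUBIC)
save('crop.png',np.hstack([A,B]))
```

```text
s panA 892 c [540.3  20.2] s [128.1 146.2] a 2.1 z 28.3 mean [544.1  19.6  28.2]
s panB 373 c [ 278.6 -292. ] s [204.  175.3] a 79.9 z 28.9 mean [ 290.6 -267.2   28.6]
s dock 1361 c [443.6 310.7] s [233.5 130.2] a 14.5 z 50.3 mean [493.1 328.7  50.2]
s collar 363 c [502. 326.] s [347.5  84.1] a 13.9 z 65.0 mean [482.3 325.5  64.9]
s knob 102 c [483.4 321. ] s [13.  40.7] a 52.9 z 140.8 mean [485.1 322.  139.1]
s knobside 129 c [485.1 320.7] s [13.  37.5] a 48.8 z 135.6 mean [487.6 321.4 134.2]
s bottle 1388 c [590.5 336.5] s [171.7  90.6] a 25.2 z 64.7 mean [614.8 339.4  82.7]
s spool 1401 c [788.2 -69.7] s [138.7 138.8] a 44.9 z 58.8 mean [789.7 -68.3  58.7]
s fan 637 c [ 625.8 -337.7] s [267.6 111.5] a 81.4 z 55.6 mean [ 662.4 -334.3   55.6]
s spare 262 c [ 536.2 -258.9] s [59. 92.] a 84.7 z 52.9 mean [ 543.5 -252.9   51.3]
s rests 40 c [ 522.8 -406.8] s [76.4 45.5] a 80.1 z 17.1 mean [ 527.6 -385.1   17.4]
s traywall 285 c [ 569.2 -358.2] s [515.5 350.8] a 48.9 z 13.6 mean [ 552.6 -315.5   13.7]
s traytop 2666 c [ 572.  -379.9] s [524.6 383. ] a 48.9 z 4.7 mean [ 557.1 -382.4    4
[... 570 characters left out ...]
 316.2 132.2]
d bottle 576 c [593.8 328.8] s [153.1  77.9] a 23.5 z 83.1 mean [627.8 326.   88. ]
d spool 1052 c [787.4 -70.1] s [138.8 138.8] a 61.9 z 58.0 mean [785.5 -73.2  58. ]
d fan 1434 c [ 617.9 -336.2] s [260.2 126.5] a 81.4 z 54.5 mean [ 653.8 -354.3   54.3]
d spare 548 c [ 534.7 -261.5] s [62.6 93.1] a 83.3 z 51.4 mean [ 534.4 -263.8   50.1]
d rests 98 c [ 525.8 -383.9] s [24.6 48.2] a 79.6 z 16.2 mean [ 525.1 -384.2   16. ]
d traywall 853 c [ 584.1 -259.2] s [404.2 209.1] a 81.5 z 13.4 mean [ 559.2 -347.2   13.5]
d traytop 3493 c [ 617.3 -318.3] s [441.3 372.7] a 59.9 z 4.2 mean [ 561.1 -355.6    4.4]
d pl 230 c [363.1 128.8] s [ 53.8 119. ] a 12.9 z 12.3 mean [362.3 126.4  12. ]
```

View pics/crop.png

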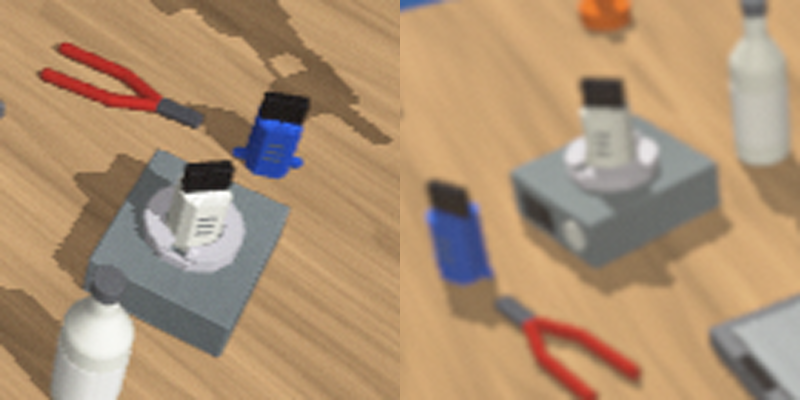

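Comparing the candidates:
- **Cartridge:** the one on the collar at crop (200,205) is white, so it is the one meant. The one at (275,135) is blue, so it is the decoy.
- **Scale:** the case at (540,20) measures about 130×150 mm, so it is the smaller one. The other measures about 171×200 mm.

I'll move above the knob and look from near.

>>> servo_tool([
  [[0.1, -0.07, 0, 0, 0, -0.03, 0], [0.2, -0.14, 0, 0, 0, -0.06, 0], [0.3, -0.21, 0, 0, 0, -0.074, 0], [0.4, -0.28, 0, 0, 0, -0.074, 0], [0.48, -0.34, 0, 0, 0, -0.074, 0], [0.514, -0.364, 0, 0, 0, -0.074, 0], [0.514, -0.364, 0, 0, 0, -0.074, 0], [0.514, -0.364, 0, 0, 0, -0.074, 0], [0.514, -0.364, 0, 0, 0, -0.074, 0]],
])

```text
clock: 1.05
eef_pos: [481.5, 320.3, 205.2]
eef_rot: [-3.141, -0.0, 2.487]
wrist_force: [0.3, 0.1, -1.0]
finger_gap: 94.0
finger_force: 0.0
```

Run:
```python
from h import *
w=cam('wrist');W=cloud(w);F=w['frame'];save('w1.png',F);np.savez('w1.npz',W=W,F=F)
s=manip.read_state();print(s['clock'],s['eef_pos'],s['eef_rot'],s['joints'])
def reg(n,zl,zh,lo=(380,220),hi=(580,420),e=None):
    m=(W[...,2]>zl)&(W[...,2]<zh)&(W[...,0]>lo[0])&(W[...,0]<hi[0])&(W[...,1]>lo[1])&(W[...,1]<hi[1])
    if e is not None:m&=e
    P=W[m]
    if len(P)<5:print(n,'few');return
    r=cv2.minAreaRect(P[:,:2].astype(np.float32));v,u=np.nonzero(m)
    print(n,m.sum(),np.round(r[0],1),np.round(r[1],1),round(r[2],1),P.mean(0).round(1),u.min(),u.max(),v.min(),v.max());return P
reg('knob',138,146,(450,290),(520,350));reg('dock',47,53);P=reg('collar',62,68)
if P is not None:
    from scipy.optimize import least_squares
    c,rad=cv2.minEnclosingCircle(P[:,:2].astype(np.float32));print(c,rad)
# tray / scale from s,d
for n in 'sd':
    D=np.load(n+'.npz');W=D['W'];V=cv2.cvtColor(D['F'],cv2.COLOR_RGB2HSV)[...,2]
    reg(n+'fan',52,58,(580,-520),(720,-180),V<70)
    P=reg(n+'rests',14,21,(480,-420),(570,-350))
    P=reg(n+'spare',25,62,(470,-310),(600,-210));
    P=reg(n+'sparetop',54,60,(470,-310),(600,-210));
    reg(n+'pan',26.8,30,(460,-60),(620,100),V>120)
    reg(n+'tray',2,8,(430,-530),(680,-180))
```

```text
1.1 [481.14298529 320.694183   205.35627075] [-3.14136104e+00 -3.56328092e-04  2.48845080e+00] [ 5.24452708e-01  3.63254032e-01  1.43727242e+00  2.46860858e-04
  1.34141667e+00 -3.93257974e-01]
knob 841 [483.5 322.8] [11.2 39.8] 52.4 [483.  323.1 141.7] 254 269 183 235
dock 13259 [483.7 322.6] [149.8 129.9] 14.5 [478.  325.9  49.8] 163 359 84 273
collar 2746 [483.9 322.7] [78.8 85.7] 14.7 [477.  328.7  64.8] 216 306 143 230
(483.83160400390625, 322.4845275878906) 43.059852600097656
sfan 478 [ 663.5 -339.9] [260.8  38.6] 80.4 [ 664.2 -335.2   55.4] 149 190 154 200
srests 31 [ 526.4 -384.4] [30.3 45.5] 81.3 [ 527.3 -383.6   17. ] 188 201 157 165
sspare 329 [ 536.2 -259.3] [62.3 92. ] 84.8 [ 545.3 -251.6   47.5] 199 228 165 185
ssparetop 107 [ 549.4 -256.4] [34.7 64.1] 81.1 [ 550.3 -257.1   57. ] 200 220 166 179
span 566 [543.4  19.2] [112.8 111.5] 1.2 [544.6  19.7  28.5] 244 293 205 239
stray 1935 [ 554.6 -354.9] [349.5 248.9] 89.9 [ 551.2 -342.1    4.7] 138 251 136 212
dfan 1130 [ 656.8 -345.5] [253.4  36.6] 81.4 [ 654.2 -358.4   54.5] 328 396 228 305
drests 84 [ 526.5 -384.1] [24.6 46.9] 79.6 [ 526.  -384.2   16.5] 312 334 300 313
dspare 674 [ 534.6 -260.1] [66.4 93.8] 84.3 [ 534.1 -266.    47.1] 277 317 249 275
dsparetop 232 [ 548.1 -263.4] [34.7 65. ] 85.4 [ 547.4 -262.5   56.5] 288 315 249 265
dpan 594 [542.3  17.9] [110.6 111.6] 2.6 [540.7  16.8  28.2] 222 271 189 220
dtray 4697 [ 554.8 -355.1] [249.3 350. ] 0.1 [ 559.1 -363.8    3.9] 250 417 234 378
```

View pics/w1.png

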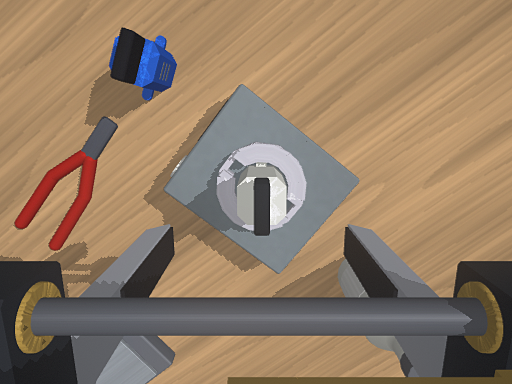

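The wrist view shows the knob at (262,207), with its long axis along image v and centred between the fingers. The collar ring is at (262,187). The knob is at (483.5,322.8), its closing axis at 52.4° and the dock yaw at 14.5°. I'll descend and grip.

>>> servo_tool([
  [[0.002, 0.005, -0.05, 0, 0, 0, 0.3], [0.002, 0.005, -0.12, 0, 0, 0, 0.5], [0.002, 0.005, -0.16, 0, 0, 0, 0.6], [0.002, 0.005, -0.174, 0, 0, 0, 0.7], [0.002, 0.005, -0.174, 0, 0, 0, 0.7], [0.002, 0.005, -0.174, 0, 0, 0, 1], [0.002, 0.005, -0.174, 0, 0, 0, 1], [0.002, 0.005, -0.174, 0, 0, 0, 1], [0.002, 0.005, -0.174, 0, 0, 0, 1], [0.002, 0.005, -0.174, 0, 0, 0, 1]],
], newtons=30)

```text
clock: 2.1
eef_pos: [483.3, 322.3, 118.7]
eef_rot: [3.141, 0.0, 2.487]
wrist_force: [0.3, -0.5, 0.4]
finger_gap: 17.3
finger_force: 0.0
```

>>> servo_tool([
  [[0, 0, 0, 0, 0, 0, 1], [0, 0, 0, 0, 0, 0, 1], [0, 0, 0, 0, 0, 0.02, 1], [0, 0, 0, 0, 0, 0.05, 1], [0, 0, 0, 0, 0, 0.08, 1], [0, 0, 0, 0, 0, 0.11, 1], [0, 0, 0, 0, 0, 0.14, 1], [0, 0, 0, 0, 0, 0.17, 1], [0, 0, 0, 0, 0, 0.2, 1], [0, 0, 0, 0, 0, 0.23, 1]],
])

```text
clock: 3.1
eef_pos: [483.3, 322.3, 118.5]
eef_rot: [3.141, 0.0, -3.07]
wrist_force: [0.6, 1.2, -0.2]
finger_gap: 11.9
finger_force: 30.0
```

Run:
```python
from h import *
s=manip.read_state()
for k in('eef_pos','eef_rot','wrist_force','moment','finger_gap','finger_force','joints'):print(k,np.round(s[k],3))
```

```text
eef_pos [483.282 322.34  118.458]
eef_rot [ 3.141  0.    -3.07 ]
wrist_force [ 0.592  1.174 -0.195]
moment [ 0.263 -0.081 -0.035]
finger_gap 11.925
finger_force 29.999
joints [ 0.525  0.45   1.526  0.     1.165 -1.118]
```

>>> servo_tool([
  [[0, 0, 0, 0, 0, 0.02, 1], [0, 0, 0, 0, 0, 0.04, 1], [0, 0, 0, 0, 0, 0.06, 1], [0, 0, 0, 0, 0, 0.07, 1], [0, 0, 0, 0, 0, 0.078, 1], [0, 0, 0, 0, 0, 0.082, 1], [0, 0, 0, 0, 0, 0.082, 1]],
])

```text
clock: 3.8
eef_pos: [483.4, 322.1, 118.5]
eef_rot: [-3.141, 0.0, -2.816]
wrist_force: [2.6, -3.0, 1.5]
finger_gap: 11.9
finger_force: 30.0
```

Run:
```python
from h import *
s=manip.read_state()
for k in('eef_pos','eef_rot','wrist_force','moment','finger_gap','finger_force','joints'):print(k,np.round(s[k],3))
w=cam('wrist');save('w2.png',w['frame']);W=cloud(w)
m=(abs(W[...,2]-115)<3)&(np.hypot(W[...,0]-483,W[...,1]-322)<35);P=W[m];print(m.sum(),cv2.minAreaRect(P[:,:2].astype(np.float32)))
```

```text
eef_pos [483.394 322.096 118.525]
eef_rot [-3.141  0.    -2.816]
wrist_force [ 2.557 -3.032  1.487]
moment [-0.485 -0.477 -0.258]
finger_gap 11.863
finger_force 30.031
joints [ 0.525  0.45   1.526 -0.     1.165 -1.371]
1031 ((472.74322509765625, 318.81549072265625), (16.976274490356445, 40.17329025268555), 20.750123977661133)
```

View pics/w2.png

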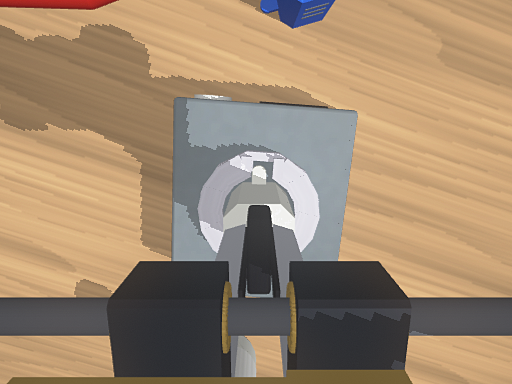

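The lug at (259,175) lies in the notch, and the moment shows it is against the stop. I'll ease back slightly and lift.

>>> servo_tool([
  [[0, 0, 0, 0, 0, -0.012, 1], [0, 0, 0.005, 0, 0, -0.012, 1], [0, 0, 0.015, 0, 0, -0.012, 1], [0, 0, 0.03, 0, 0, -0.012, 1], [0, 0, 0.05, 0, 0, -0.012, 1], [0, 0, 0.08, 0, 0, -0.012, 1], [0, 0, 0.11, 0, 0, -0.012, 1], [0, 0, 0.13, 0, 0, -0.012, 1], [0, 0, 0.13, 0, 0, -0.012, 1]],
])

```text
clock: 4.75
eef_pos: [483.7, 322.6, 185.2]
eef_rot: [3.141, 0.003, -2.853]
wrist_force: [0.0, -0.1, -2.3]
finger_gap: 11.8
finger_force: 30.0
```

Run:
```python
from h import *
s=manip.read_state()
for k in('eef_pos','eef_rot','wrist_force','moment','finger_gap','joints'):print(k,np.round(s[k],3))
```

```text
eef_pos [483.654 322.601 185.249]
eef_rot [ 3.141e+00  3.000e-03 -2.853e+00]
wrist_force [ 0.012 -0.095 -2.28 ]
moment [ 0.111 -0.067  0.072]
finger_gap 11.822
joints [ 0.525  0.384  1.456  0.     1.298 -1.334]
```

>>> servo_tool([
  [[0.005, -0.03, 0, 0, 0, -0.03, 1], [0.015, -0.1, 0, 0, 0, -0.075, 1], [0.03, -0.17, 0, 0, 0, -0.12, 1], [0.05, -0.24, 0, 0, 0, -0.165, 1], [0.06, -0.31, 0, 0, 0, -0.21, 1], [0.08, -0.38, 0, 0, 0, -0.255, 1], [0.09, -0.45, 0, 0, 0, -0.3, 1], [0.1, -0.52, 0, 0, 0, -0.345, 1], [0.115, -0.58, 0, 0, 0, -0.39, 1], [0.12, -0.607, 0, 0, 0, -0.435, 1]],
])

```text
clock: 5.75
eef_pos: [543.3, 16.4, 182.9]
eef_rot: [-3.141, -0.0, 2.056]
wrist_force: [0.2, 0.7, -3.3]
finger_gap: 12.2
finger_force: 30.0
```

>>> servo_tool([
  [[0, 0, -0.02, 0, 0, -0.045, 1], [0, 0, -0.06, 0, 0, -0.09, 1], [0, 0, -0.1, 0, 0, -0.135, 1], [0, 0, -0.14, 0, 0, -0.157, 1], [0, 0, -0.15, 0, 0, -0.157, 1], [0, 0, -0.155, 0, 0, -0.157, 1], [0, 0, -0.155, 0, 0, -0.157, 1]],
])

```text
clock: 6.45
eef_pos: [543.4, 18.8, 106.4]
eef_rot: [3.141, 0.0, 1.572]
wrist_force: [-0.6, 0.3, -2.5]
finger_gap: 11.8
finger_force: 30.0
```

```bash
python3 - <<'E'
from h import *
s=manip.read_state()
for k in('eef_pos','eef_rot','wrist_force','moment','finger_gap','joints'):print(k,np.round(s[k],3))
w=cam('side');W=cloud(w)
m=(np.hypot(W[...,0]-543,W[...,1]-19)<30)&(W[...,2]>31)&(W[...,2]<90);print(m.sum(),np.percentile(W[m][:,2],[0,1,5]))
for n in('side','scene'):
  w=cam(n);W=cloud(w);m=(np.hypot(W[...,0]-543,W[...,1]-19)<27)&(W[...,2]>29);v,u=np.nonzero(m);print(n,u.mean(),v.mean())
  a,b=int(v.mean()),int(u.mean());save('p_%s.png'%n,cv2.resize(w['frame'][a-50:a+50,b-50:b+50],(400,400)))
E
python3 -c "
import cv2,numpy as np
cv2.imwrite('pics/p.png',np.hstack([cv2.imread('pics/p_%s.png'%n) for n in('side','scene')]))"
```

```text
eef_pos [543.383  18.787 106.375]
eef_rot [3.141 0.    1.572]
wrist_force [-0.601  0.293 -2.53 ]
moment [-0.05   0.05   0.007]
finger_gap 11.83
joints [-0.033  0.388  1.647  0.     1.106 -0.034]
216 [36.79770902 37.13094147 42.45926288]
side 245.6480908152735 166.0908152734778
scene 269.52340823970036 176.3876404494382
```

View pics/p.png

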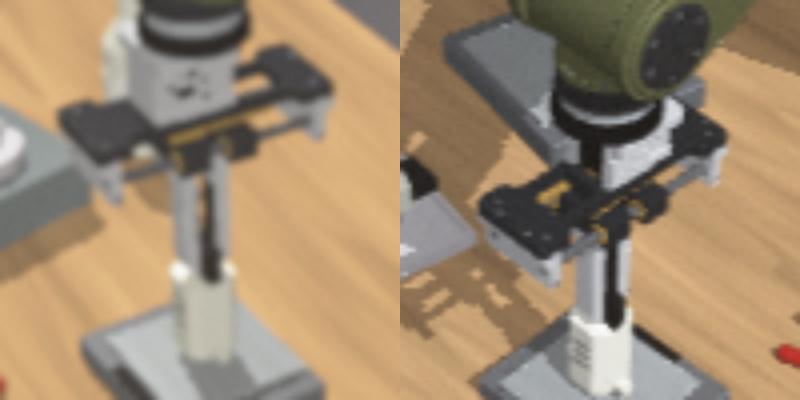

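The cartridge hangs upright over the middle of the pan, with its foot about 9 mm above it. I'll lower it gently.

>>> servo_tool([
  [[0, 0, -0.006, 0, 0, 0, 1], [0, 0, -0.012, 0, 0, 0, 1], [0, 0, -0.016, 0, 0, 0, 1], [0, 0, -0.018, 0, 0, 0, 1], [0, 0, -0.019, 0, 0, 0, 1], [0, 0, -0.0195, 0, 0, 0, 1], [0, 0, -0.0195, 0, 0, 0, 1]],
])

```text
clock: 7.3
eef_pos: [543.2, 18.8, 96.5]
eef_rot: [3.142, -0.0, 1.57]
wrist_force: [-2.6, 0.3, 2.8]
finger_gap: 12.0
finger_force: 30.0
```

>>> servo_tool([
  [[0, 0, 0, 0, 0, 0, 0.7], [0, 0, 0, 0, 0, 0, 0.7], [0, 0, 0, 0, 0, 0, 0.7], [0, 0, 0, 0, 0, 0, 0.7], [0, 0, 0.02, 0, 0, 0, 0.6], [0, 0, 0.08, 0, 0, 0, 0.4], [0, 0, 0.16, 0, 0, 0, 0.2], [0, 0, 0.24, 0, 0, 0, 0.2], [0, 0, 0.24, 0, 0, 0, 0.2], [0, 0, 0.24, 0, 0, 0, 0.2]],
])

```text
clock: 8.3
eef_pos: [543.3, 18.8, 217.2]
eef_rot: [3.14, 0.0, 1.57]
wrist_force: [-0.5, -0.2, 0.0]
finger_gap: 71.9
finger_force: 0.0
```

Run:
```python
from h import *
s=manip.read_state();print(s['eef_pos'],s['eef_rot'],s['joints'],s['finger_gap'])
w=cam('wrist');W=cloud(w);save('w3.png',w['frame'])
def reg(n,zl,zh,R=40):
    m=(W[...,2]>zl)&(W[...,2]<zh)&(np.hypot(W[...,0]-543,W[...,1]-19)<R);P=W[m]
    r=cv2.minAreaRect(P[:,:2].astype(np.float32));print(n,m.sum(),np.round(r[0],1),np.round(r[1],1),round(r[2],1),np.median(P[:,2]))
reg('knob',116,124);reg('top',89,95);reg('lugs',33,39,45);reg('pan',26,30,80)
```

```text
[543.34605828  18.79777324 217.21567636] [3.13966542e+00 5.67467666e-05 1.56997806e+00] [-3.27909775e-02  2.75575650e-01  1.52452028e+00  5.02452338e-06
  1.33956866e+00 -3.19739136e-02] 71.94326780235708
knob 647 [543.3  19.7] [39.3 11. ] 89.7 119.57881331580069
top 1159 [543.3  19.8] [39.3 39.9] 0.1 91.76684767256836
lugs 130 [543.4  42.1] [39.  20.5] 0.3 35.74455447142785
pan 7649 [543.9  19.4] [110.1 110.2] 2.5 27.779878337296907
```

View pics/w3.png

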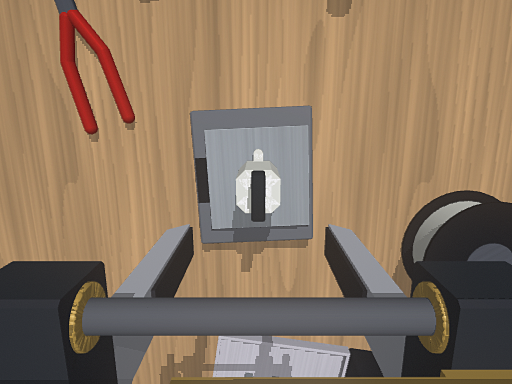

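The wrist view shows the cartridge standing at (258,190), centred on the pan and released. Its knob lies along world y. Now I'll regrasp it from a 45° tilt, turning first.

>>> servo_tool([
  [[-0.01, 0, 0, 0, 0, 0.03, 0.2], [-0.04, 0, 0, 0, 0, 0.075, 0.2], [-0.07, 0, 0, 0, 0, 0.12, 0.2], [-0.1, 0, 0, 0, 0, 0.165, 0.2], [-0.12, 0.001, 0, 0, 0, 0.21, 0.2], [-0.12, 0.001, 0, 0, 0, 0.255, 0.2], [-0.12, 0.001, 0, 0, 0, 0.3, 0.2], [-0.12, 0.001, 0, 0, 0, 0.345, 0.2], [-0.12, 0.001, 0, 0, 0, 0.39, 0.2], [-0.12, 0.001, 0, 0, 0, 0.435, 0.2]],
])

```text
clock: 9.35
eef_pos: [482.6, 19.3, 215.0]
eef_rot: [-3.141, -0.002, 2.942]
wrist_force: [0.1, -0.5, 0.5]
finger_gap: 74.6
finger_force: 0.0
```

>>> servo_tool([
  [[0, 0, 0, 0, 0, 0.045, 0.2], [0, 0, 0, 0, 0, 0.065, 0.2], [0, 0, 0, 0, 0, 0.065, 0.2], [0, 0, 0, 0, 0, 0.065, 0.2]],
])

```text
clock: 9.75
eef_pos: [482.9, 19.3, 215.5]
eef_rot: [3.142, -0.001, 3.139]
wrist_force: [-0.2, -0.4, 0.3]
finger_gap: 75.0
finger_force: 0.0
```

>>> servo_tool([
  [[0, 0, -0.01, 0, -0.03, 0, 0.2], [0, 0, -0.04, 0, -0.075, 0, 0.2], [0, 0, -0.08, 0, -0.12, 0, 0.2], [0, 0, -0.12, 0, -0.165, 0, 0.2], [0, 0, -0.15, 0, -0.21, 0, 0.2], [0, 0, -0.17, 0, -0.25, 0, 0.2], [0, 0, -0.18, 0, -0.25, 0, 0.2], [0, 0, -0.18, 0, -0.25, 0, 0.2], [0, 0, -0.18, 0, -0.25, 0, 0.2]],
])

```text
clock: 10.65
eef_pos: [482.4, 19.3, 125.2]
eef_rot: [3.139, 0.784, 3.138]
wrist_force: [0.5, -0.6, -0.1]
finger_gap: 75.3
finger_force: 0.0
```

Run:
```python
from h import *
from scipy.spatial.transform import Rotation as Ro
s=manip.read_state();print(s['eef_pos'],s['eef_rot'],s['joints'],s['finger_gap'])
print(Ro.from_euler('xyz',s['eef_rot']).as_matrix().round(4))
```

```text
[482.44999661  19.25577328 125.24011361] [3.13896578 0.78367574 3.13767109] [-0.05953926 -0.04077289  2.33898951  0.6053917   0.07362729 -2.2143389 ] 75.31049063252276
[[-7.083e-01  2.100e-03  7.059e-01]
 [ 2.800e-03  1.000e+00 -1.000e-04]
 [-7.059e-01  1.900e-03 -7.083e-01]]
```

The tilted pose puts J5 near its lower limit at 0. I'll fit the arm's kinematics from the poses so far and check the reach of the options before going on.

```bash
cat > k.py <<'E'
import numpy as np
from scipy.optimize import least_squares
from scipy.spatial.transform import Rotation as Ro
D=[([1.0824,.3003,1.5214,0,1.3208,-.0666],(225.06,501.63,205.04)),
([.52445,.36325,1.43727,.00025,1.34142,-.39326],(481.14,320.69,205.36)),
([.525,.45,1.526,0,1.165,-1.371],(483.394,322.096,118.525)),
([.525,.384,1.456,0,1.298,-1.334],(483.65,322.6,185.25)),
([-.033,.388,1.647,0,1.106,-.034],(543.38,18.79,106.4)),
([-.03279,.27558,1.52452,0,1.33957,-.03197],(543.35,18.8,217.2)),
([-.05954,-.04077,2.33899,.60539,.07363,-2.21434],(482.45,19.26,125.24))]
def fk(q,p):
    r0,h,L1,o,L2,Lt,l1,l2=p
    z=lambda a:Ro.from_rotvec([0,0,a]);y=lambda a:Ro.from_rotvec([0,a,0])
    R=z(q[0]);t=R.apply([r0,l1,h]);R=R*y(q[1]);t=t+R.apply([0,0,L1]);R=R*y(q[2]);t=t+R.apply([o,l2,L2])
    R=R*z(q[3])*y(q[4])*z(q[5]+np.pi/2);return t+R.apply([0,0,Lt]),R
P=least_squares(lambda p:np.concatenate([fk(q,p)[0]-x for q,x in D]+[(p-[0,400,400,0,400,250,0,36])*1e-3]),[0,400,400,0,400,250,0,36]).x
lo=np.array([-3.03,-.79,.23,-1.04,0,-2.55]);hi=np.array([3.03,2.21,2.52,4.18,3.07,2.55])
def ik(t,R,seeds=40,q0=None):
    out=[];rng=np.random.default_rng(0)
    for i in range(seeds):
        s=lo+.01+(hi-lo-.02)*rng.random(6) if q0 is None else np.clip(q0,lo+.01,hi-.01)
        def f(q):
            a,b=fk(q,P);return np.r_[(a-t)/100,(R.inv()*b).as_rotvec()]
        r=least_squares(f,s,bounds=(lo,hi))
        if r.cost<1e-6 and not any(np.abs(r.x-o).max()<.05 for o in out):out.append(r.x)
        if q0 is not None:break
    return out
def tool(az,tilt,sg):  # approach dir azimuth, tilt from vertical; closing horizontal
    a=np.array([np.sin(tilt)*np.cos(az),np.sin(tilt)*np.sin(az),-np.cos(tilt)]);y=sg*np.array([-np.sin(az),np.cos(az),0])
    return Ro.from_matrix(np.c_[np.cross(y,a),y,a]),a
E
python3 - <<'E'
from k import *
np.set_printoptions(precision=2,suppress=True)
print(P);print(np.array([fk(q,P)[0]-x for q,x in D]))
print((fk(D[-1][0],P)[1]).as_matrix())
r=np.radians
for al in (30,45,60):
  for nm,az,ti in(('out',0,90-al),('in',180,90-al)):
    for sg in(1,-1):
      R,a=tool(r(az),r(ti),sg);g=np.array([543.3,19.3,64])
      for q in ik(g+19*a,R,15):print('pan',al,nm,sg,q)
  for sg in(1,-1):
      R,a=tool(r(-9.5),r(al),sg)
      for q in ik(np.array([522,-384,37])+19*a,R,15):print('tray',al,sg,q)
E
```

```text
[  0.52 221.27 423.66  40.94 447.11 270.31   0.2   36.41]
[[-0.01 -0.03 -0.04]
 [-0.05 -0.01 -0.05]
 [-0.09  0.16  0.05]
 [ 0.17 -0.04  0.15]
 [-0.03 -0.09 -0.05]
 [-0.01  0.02 -0.05]
 [ 0.    0.   -0.  ]]
[[-0.71  0.    0.71]
 [ 0.    1.   -0.  ]
 [-0.71  0.   -0.71]]
pan 30 out 1 [-0.05  0.41  2.29  3.06  0.6   1.61]
pan 30 out -1 [-0.05  0.41  2.29  3.06  0.6  -1.53]
pan 30 in 1 [-0.02  1.08  0.93 -0.02  2.17  1.55]
pan 30 in -1 [-0.02  1.08  0.93 -0.02  2.17 -1.6 ]
tray 30 -1 [-0.81  0.56  1.72  0.65  0.51  0.41]
pan 45 out 1 [-0.05  0.31  2.19  2.91  0.15  1.76]
pan 45 out -1 [-0.05  0.31  2.19  2.91  0.15 -1.38]
pan 45 in 1 [-0.02  0.92  1.11 -0.02  1.9   1.55]
pan 45 in -1 [-0.02  0.92  1.11 -0.02  1.9  -1.59]
tray 45 -1 [-0.87  0.57  1.85  1.43  0.48 -0.39]
pan 60 out 1 [-0.04  0.3   2.05  0.08  0.27 -1.68]
pan 60 out -1 [-0.04  0.3   2.05  0.08  0.27  1.46]
pan 60 in 1 [-0.03  0.76  1.3  -0.01  1.6   1.55]
pan 60 in -1 [-0.03  0.76  1.3  -0.01  1.6  -1.59]
tray 60 1 [-0.93  0.64  1.92  1.98  0.71  2.19]
tray 60 -1 [-0.93  0.64  1.92  1.98  0.71 -0.96]
```

The fit is good to about 0.2 mm. The best option is to grip on the pan from the +x side, tilted 55° and pointing inward, then pitch −90° so the tray tilt is 35° outward. I'll back off and turn round.

>>> servo_tool([
  [[0, 0, 0.04, 0, 0.03, 0, 0.2], [0, 0, 0.08, 0, 0.07, 0, 0.2], [0, 0, 0.14, 0, 0.115, 0, 0.2], [0, 0, 0.2, 0, 0.16, 0, 0.2], [0, 0, 0.23, 0, 0.205, 0, 0.2], [0, 0, 0.23, 0, 0.25, 0, 0.2], [0, 0, 0.23, 0, 0.25, 0, 0.2], [0, 0, 0.23, 0, 0.25, 0, 0.2]],
])

```text
clock: 11.45
eef_pos: [484.3, 18.5, 240.8]
eef_rot: [-3.139, -0.006, 3.137]
wrist_force: [0.2, 0.5, -0.2]
finger_gap: 75.2
finger_force: 0.0
```

>>> servo_tool([
  [[0.02, 0, 0, 0, 0, -0.045, 0.2], [0.05, 0, 0, 0, 0, -0.09, 0.2], [0.08, 0, 0, 0, 0, -0.135, 0.2], [0.11, 0, 0, 0, 0, -0.18, 0.2], [0.14, 0, 0, 0, 0, -0.225, 0.2], [0.17, 0, 0, 0, 0, -0.27, 0.2], [0.2, 0, 0, 0, 0, -0.315, 0.2], [0.23, 0, 0, 0, 0, -0.36, 0.2], [0.253, 0, 0, 0, 0, -0.405, 0.2], [0.253, 0, 0, 0, 0, -0.45, 0.2]],
])

```text
clock: 12.45
eef_pos: [610.3, 18.7, 241.1]
eef_rot: [3.14, 0.002, 1.718]
wrist_force: [0.1, -0.6, -0.0]
finger_gap: 74.9
finger_force: 0.0
```

>>> servo_tool([
  [[0, 0, 0, 0, 0, -0.045, 0.2], [0, 0, 0, 0, 0, -0.09, 0.2], [0, 0, 0, 0, 0, -0.135, 0.2], [0, 0, 0, 0, 0, -0.18, 0.2], [0, 0, 0, 0, 0, -0.225, 0.2], [0, 0, 0, 0, 0, -0.27, 0.2], [0, 0, 0, 0, 0, -0.315, 0.2], [0, 0, 0, 0, 0, -0.36, 0.2], [0, 0, 0, 0, 0, -0.405, 0.2], [0, 0, 0, 0, 0, -0.45, 0.2]],
])

```text
clock: 13.45
eef_pos: [609.5, 18.7, 241.6]
eef_rot: [3.139, -0.001, 0.305]
wrist_force: [-0.0, -0.4, 0.0]
finger_gap: 75.4
finger_force: 0.0
```

>>> servo_tool([
  [[0, 0, 0, 0, 0, -0.045, 0.2], [0, 0, 0, 0, 0, -0.09, 0.2], [0, 0, 0, 0, 0, -0.1, 0.2], [0, 0, 0, 0, 0, -0.1, 0.2], [0, 0, 0, 0, 0, -0.1, 0.2]],
])

```text
clock: 13.95
eef_pos: [609.5, 19.0, 241.5]
eef_rot: [3.141, -0.001, -0.001]
wrist_force: [-0.4, 1.2, 1.5]
finger_gap: 75.3
finger_force: 0.0
```

Run:
```python
from h import *
from scipy.spatial.transform import Rotation as Ro
np.set_printoptions(precision=3,suppress=True)
s=manip.read_state();print(s['clock'],s['eef_pos'],s['eef_rot'],s['joints'],s['finger_gap'])
```

```text
13.95 [609.53   18.993 241.488] [ 3.141 -0.001 -0.001] [-0.028  0.412  1.287 -0.001  1.441  1.543] 75.31620755326982
```

>>> servo_tool([
  [[0, 0, 0, 0, 0.03, 0, 0.2], [0, 0, -0.02, 0, 0.075, 0, 0.2], [0, 0, -0.06, 0, 0.12, 0, 0.2], [0, 0, -0.1, 0, 0.165, 0, 0.2], [0, 0, -0.15, 0, 0.21, 0, 0.2], [0, 0, -0.2, 0, 0.25, 0, 0.2], [0, 0, -0.24, 0, 0.29, 0, 0.2], [0, 0, -0.261, 0, 0.3056, 0, 0.2], [0, 0, -0.261, 0, 0.3056, 0, 0.2], [0, 0, -0.261, 0, 0.3056, 0, 0.2]],
])

```text
clock: 14.95
eef_pos: [609.9, 19.2, 111.1]
eef_rot: [3.14, 0.957, -0.002]
wrist_force: [0.4, 0.5, 0.6]
finger_gap: 75.3
finger_force: 0.0
```

Run:
```python
from h import *
from scipy.spatial.transform import Rotation as Ro
np.set_printoptions(precision=3,suppress=True)
s=manip.read_state();print(s['clock'],s['eef_pos'],s['eef_rot'],s['joints'],s['finger_gap'])
print(Ro.from_euler('xyz',s['eef_rot']).as_matrix())
w=cam('wrist');save('w4.png',w['frame'])
```

```text
14.95 [609.921  19.227 111.096] [ 3.14   0.957 -0.002] [-0.021  1.196  0.529 -0.025  2.373  1.542] 75.25915328548443
[[ 0.576 -0.    -0.818]
 [-0.001 -1.    -0.   ]
 [-0.818  0.001 -0.576]]
```

View pics/w4.png

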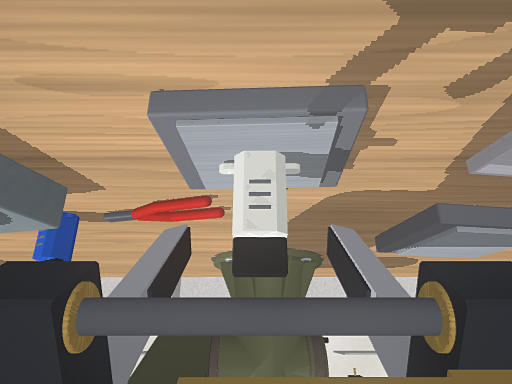

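The wrist view shows the cartridge upright at (260,205), with its lugs level and centred between the fingers. I'll advance along the tool axis and grip.

>>> servo_tool([
  [[-0.03, 0, -0.021, 0, 0, 0, 0.2], [-0.08, 0, -0.057, 0, 0, 0, 0.2], [-0.13, 0, -0.092, 0, 0, 0, 0.25], [-0.155, 0, -0.11, 0, 0, 0, 0.3], [-0.164, 0, -0.116, 0, 0, 0, 0.4], [-0.164, 0, -0.116, 0, 0, 0, 0.5], [-0.164, 0, -0.116, 0, 0, 0, 1], [-0.164, 0, -0.116, 0, 0, 0, 1], [-0.164, 0, -0.116, 0, 0, 0, 1], [-0.164, 0, -0.116, 0, 0, 0, 1]],
], newtons=25)

```text
clock: 16.0
eef_pos: [528.6, 19.2, 53.6]
eef_rot: [3.14, 0.958, -0.002]
wrist_force: [3.5, -0.5, 6.2]
finger_gap: 39.7
finger_force: 25.0
```

>>> servo_tool([
  [[0, 0, 0, 0, 0, 0, 1], [0, 0, 0, 0, 0, 0, 1], [0, 0, 0, 0, 0, 0, 1]],
])

```text
clock: 16.3
eef_pos: [528.6, 19.2, 53.6]
eef_rot: [3.14, 0.958, -0.002]
wrist_force: [4.4, -0.9, 5.7]
finger_gap: 40.0
finger_force: 25.0
```

Run:
```python
from h import *
np.set_printoptions(precision=3,suppress=True)
s=manip.read_state();print(s['clock'],s['eef_pos'],s['eef_rot'],s['joints'],s['finger_gap'],s['finger_force'],s['wrist_force'])
# tray geometry from s,d and cradle
for n in 'sd':
    D=np.load(n+'.npz');W=D['W'];V=cv2.cvtColor(D['F'],cv2.COLOR_RGB2HSV)[...,2]
    m=(W[...,2]>52)&(W[...,2]<58)&(W[...,0]>600)&(W[...,0]<720)&(W[...,1]>-520)&(W[...,1]<-180)&(V<70)
    print('fan',cv2.minAreaRect(W[m][:,:2].astype(np.float32)))
    m=(W[...,2]>9.5)&(W[...,2]<16)&(W[...,0]>440)&(W[...,0]<660)&(W[...,1]>-510)&(W[...,1]<-190)
    print('walls',m.sum(),cv2.minAreaRect(W[m][:,:2].astype(np.float32)))
    m=(W[...,2]>14.5)&(W[...,2]<21)&(np.hypot(W[...,0]-526,W[...,1]+384)<40)
    P=W[m][:,:2].astype(np.float32);print('rests',cv2.minAreaRect(P))
    m=(W[...,2]>55)&(W[...,2]<60)&(np.hypot(W[...,0]-548,W[...,1]+260)<60)
    print('sparetop',cv2.minAreaRect(W[m][:,:2].astype(np.float32)))
```

```text
16.3 [528.556  19.176  53.599] [ 3.14   0.958 -0.002] [-0.023  1.029  0.989 -0.022  2.081  1.548] 40.04047577230659 25.000864026692398 [ 4.447 -0.876  5.695]
fan ((663.4739990234375, -339.92462158203125), (260.7754821777344, 38.634151458740234), 80.43212127685547)
walls 238 ((572.757080078125, -329.53570556640625), (265.1972351074219, 211.2344970703125), 81.74716186523438)
rests ((526.5090942382812, -384.0583801269531), (30.38675880432129, 45.064781188964844), 80.10841369628906)
sparetop ((549.4338989257812, -256.40643310546875), (34.72626495361328, 64.13556671142578), 81.14409637451172)
fan ((656.8079833984375, -345.50543212890625), (253.36883544921875, 36.61207962036133), 81.37628173828125)
walls 840 ((573.4893798828125, -328.23870849609375), (264.535400390625, 209.04310607910156), 81.652587890625)
rests ((526.4862060546875, -384.0513916015625), (24.585832595825195, 46.869728088378906), 79.61897277832031)
sparetop ((548.1692504882812, -262.77044677734375), (30.973194122314453, 64.59827423095703), 81.95533752441406)
```

Gripped at 40.0 mm. I'll lift, pitch the mesh end forward and carry it towards the tray.

>>> servo_tool([
  [[0, 0, 0.01, 0, 0, 0, 1], [0, 0, 0.05, 0, 0, 0, 1], [0, 0, 0.12, 0, -0.02, 0, 1], [0, 0, 0.2, 0, -0.06, 0, 1], [0, 0, 0.27, 0, -0.1, 0, 1], [0, 0, 0.32, 0, -0.14, 0, 1], [0, 0, 0.34, 0, -0.18, 0, 1], [0, 0, 0.34, 0, -0.22, 0, 1], [0, 0, 0.34, 0, -0.25, 0, 1], [0, 0, 0.34, 0, -0.25, 0, 1]],
])

```text
clock: 17.3
eef_pos: [526.8, 19.4, 225.3]
eef_rot: [3.141, 0.17, -0.001]
wrist_force: [-0.0, -0.0, -2.3]
finger_gap: 39.7
finger_force: 25.0
```

>>> servo_tool([
  [[0, -0.03, 0, 0, -0.02, 0, 1], [0, -0.11, 0, 0, -0.06, 0, 1], [0, -0.2, 0, 0, -0.1, 0, 1], [0, -0.29, 0, 0, -0.14, 0, 1], [0, -0.38, 0, 0, -0.18, 0, 1], [0, -0.47, 0, 0, -0.22, 0, 1], [0, -0.56, 0, 0, -0.25, 0, 1], [0.005, -0.65, 0, 0, -0.25, 0, 1], [0.01, -0.74, 0, 0, -0.25, 0, 1], [0.01, -0.81, 0, 0, -0.25, 0, 1]],
])

```text
clock: 18.3
eef_pos: [532.4, -388.0, 222.4]
eef_rot: [-3.138, -0.609, -0.001]
wrist_force: [0.2, 0.2, -3.2]
finger_gap: 39.9
finger_force: 25.0
```

>>> servo_tool([
  [[0, 0, -0.03, 0, 0, -0.02, 1], [0, 0, -0.09, 0, 0, -0.04, 1], [0, 0, -0.14, 0, 0, -0.0494, 1], [0, 0, -0.17, 0, 0, -0.0494, 1], [0, 0, -0.18, 0, 0, -0.0494, 1], [0, 0, -0.18, 0, 0, -0.0494, 1], [0, 0, -0.18, 0, 0, -0.0494, 1]],
])

```text
clock: 19.0
eef_pos: [533.1, -386.0, 133.6]
eef_rot: [-3.141, -0.611, -0.155]
wrist_force: [-0.4, 0.2, -3.6]
finger_gap: 39.8
finger_force: 25.0
```

Run:
```python
from h import *
from scipy.spatial.transform import Rotation as Ro
np.set_printoptions(precision=3,suppress=True)
s=manip.read_state();print(s['clock'],s['eef_pos'],s['eef_rot'],s['joints'],s['finger_gap'],s['finger_force'],s['wrist_force'])
print(Ro.from_euler('xyz',s['eef_rot']).as_matrix())
for n in('wrist','side','scene'):
    c=cam(n);W=cloud(c);F=c['frame'];np.savez('t_%s.npz'%n,W=W,F=F)
    save('t_%s.png'%n,F)
A=cv2.imread('pics/t_wrist.png');B=cv2.imread('pics/t_side.png')
cv2.imwrite('pics/t.png',np.hstack([cv2.resize(A,(420,315)),cv2.resize(B[170:384,230:420],(355,400))[:315]]))
```

```text
19.0 [ 533.103 -386.009  133.646] [-3.141 -0.611 -0.155] [-0.832  0.379  1.718  0.639  0.647  0.454] 39.75509428116064 24.99924305013792 [-0.443  0.245 -3.639]
[[ 0.809 -0.155  0.567]
 [-0.127 -0.988 -0.088]
 [ 0.574 -0.    -0.819]]
```

View pics/t.png

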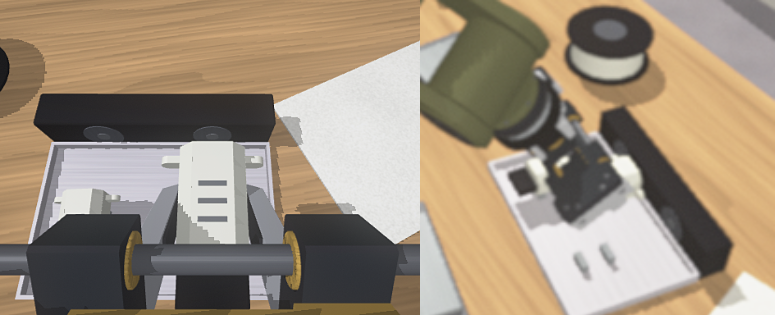

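The wrist view shows the held cartridge at (210,200), mesh end toward the fan, lugs level. The spare is at (90,205) to the left, and the side view shows the empty rests free at (595,255). I'll refine the tray pose and the held cartridge's pose from the wrist cloud.

Run:
```python
from h import *
np.set_printoptions(precision=2,suppress=True)
D=np.load('t_wrist.npz');W=D['W'];F=D['F'];V=cv2.cvtColor(F,cv2.COLOR_RGB2HSV)[...,2]
def mr(n,m):
    P=W[m]
    if len(P)>5:
        r=cv2.minAreaRect(P[:,:2].astype(np.float32));print(n,len(P),np.array(r[0]),np.array(r[1]),round(r[2],2),np.median(P[:,2]))
    return P
mr('fan',(W[...,2]>52)&(W[...,2]<58)&(V<80)&(W[...,0]>600))
P=mr('walls',(W[...,2]>10)&(W[...,2]<17)&(W[...,0]>440)&(W[...,0]<680)&(W[...,1]>-520)&(W[...,1]<-190))
mr('spare',(W[...,2]>55)&(W[...,2]<60)&(W[...,1]>-320)&(W[...,0]<600))
# held cartridge top flat (z about 168), lugs
m=(W[...,2]>162)&(W[...,2]<176)&(V>110)&(abs(W[...,1]+386)<25)&(W[...,0]<580)&(W[...,0]>480);P=mr('held',m)
A=np.c_[P[:,:2],np.ones(len(P))];c=np.linalg.lstsq(A,P[:,2],rcond=None)[0];print('plane',c)
for n in('side','scene'):
    D=np.load('t_%s.npz'%n);W=D['W']
    mr(n+'rests',(W[...,2]>14.5)&(W[...,2]<21)&(np.hypot(W[...,0]-526,W[...,1]+384)<40))
```

```text
fan 11124 [ 660.73 -342.13] [258.66  40.71] 80.94 55.01798348423867
walls 3121 [ 557.8 -325.2] [260.78 171.98] 81.06 13.830003056917292
spare 1124 [ 568.49 -262.41] [31.48 26.51] 85.86 56.939294476583
held 9564 [ 529.31 -387.56] [51.54 59.36] 81.17 167.39643692141073
plane [ -0.01  -0.01 165.86]
siderests 80 [ 525.64 -384.82] [26.55 46.57] 81.85 16.576074494733064
scenerests 23 [ 526.02 -385.28] [27.9  43.76] 84.82 17.72637395357276
```

>>> servo_tool([
  [[0, 0.0016, -0.03, 0, 0, 0, 1], [0, 0.0016, -0.08, 0, 0, 0, 1], [0, 0.0016, -0.13, 0, 0, 0, 1], [0, 0.0016, -0.17, 0, 0, 0, 1], [0, 0.0016, -0.195, 0, 0, 0, 1], [0, 0.0016, -0.206, 0, 0, 0, 1], [0, 0.0016, -0.21, 0, 0, 0, 1], [0, 0.0016, -0.21, 0, 0, 0, 1], [0, 0.0016, -0.21, 0, 0, 0, 1]],
])

```text
clock: 20.05
eef_pos: [533.0, -385.2, 28.7]
eef_rot: [3.141, -0.612, -0.156]
wrist_force: [0.3, -0.3, -3.1]
finger_gap: 40.5
finger_force: 25.0
```

Run:
```python
from h import *
np.set_printoptions(precision=3,suppress=True)
s=manip.read_state();print(s['clock'],s['eef_pos'],s['eef_rot'],s['joints'],s['wrist_force'])
A=[]
for n in('side','scene'):
    c=cam(n);F=c['frame'];W=cloud(c)
    p=np.linalg.inv(c['T'])@[527,-384,30,1];u=int(c['cx']+c['f']*p[0]/p[2]);v=int(c['cy']+c['f']*p[1]/p[2])
    A.append(cv2.resize(F[v-50:v+50,u-50:u+50],(400,400),interpolation=cv2.INTER_CUBIC))
save('l.png',np.hstack(A))
```

```text
20.05 [ 532.993 -385.22    28.678] [ 3.141 -0.612 -0.156] [-0.83   0.548  1.767  0.877  0.485  0.175] [ 0.29  -0.319 -3.123]
```

View pics/l.png

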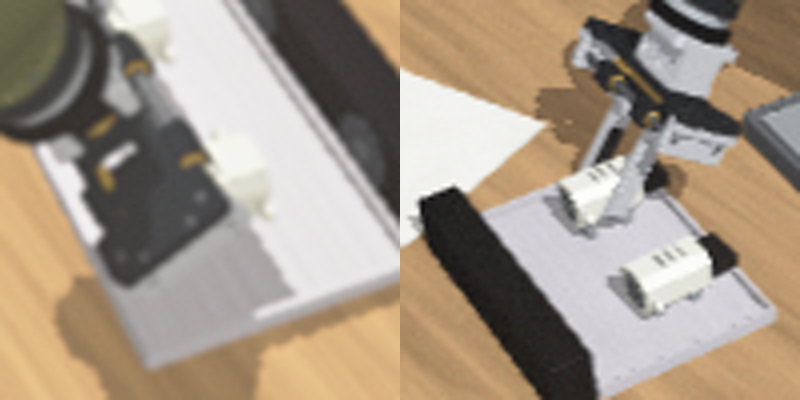

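The crops show the held cartridge just above the empty rests, with its mesh to the fan and parallel to the spare. I'll lower the last 6 mm slowly.

>>> servo_tool([
  [[0, 0, -0.004, 0, 0, 0, 1], [0, 0, -0.008, 0, 0, 0, 1], [0, 0, -0.01, 0, 0, 0, 1], [0, 0, -0.0115, 0, 0, 0, 1], [0, 0, -0.0125, 0, 0, 0, 1], [0, 0, -0.0125, 0, 0, 0, 1]],
])

```text
clock: 20.75
eef_pos: [533.2, -385.3, 22.8]
eef_rot: [3.141, -0.613, -0.156]
wrist_force: [-7.2, 4.5, 10.8]
finger_gap: 39.9
finger_force: 25.0
```

>>> servo_tool([
  [[0, 0, 0.001, 0, 0, 0, 1], [0, 0, 0.001, 0, 0, 0, 1]],
], newtons=8)

```text
clock: 20.95
eef_pos: [533.1, -385.3, 22.8]
eef_rot: [3.141, -0.612, -0.156]
wrist_force: [-2.4, 1.2, 7.1]
finger_gap: 39.8
finger_force: 8.0
```

>>> servo_tool([
  [[0, 0, 0, 0, 0, 0, 0.5], [0, 0, 0, 0, 0, 0, 0.4], [0, 0, 0, 0, 0, 0, 0.35], [0, 0, 0, 0, 0, 0, 0.35], [0, 0, 0, 0, 0, 0, 0.35]],
])

```text
clock: 21.45
eef_pos: [532.6, -384.9, 21.8]
eef_rot: [-3.141, -0.611, -0.156]
wrist_force: [0.8, 0.2, -0.6]
finger_gap: 61.1
finger_force: 0.0
```

Run:
```python
from h import *
np.set_printoptions(precision=3,suppress=True)
s=manip.read_state();print(s['clock'],s['eef_pos'],s['eef_rot'],s['finger_gap'],s['wrist_force'])
```

```text
21.45 [ 532.65  -384.9     21.823] [-3.141 -0.611 -0.156] 61.09203177633803 [ 0.786  0.197 -0.567]
```

>>> servo_tool([
  [[-0.01, 0.0016, 0.0145, 0, 0, 0, 0.35], [-0.034, 0.0053, 0.049, 0, 0, 0, 0.3], [-0.08, 0.0124, 0.116, 0, 0, 0, 0.3], [-0.136, 0.021, 0.197, 0, 0, 0, 0.3], [-0.136, 0.021, 0.28, 0, 0, 0, 0.3], [-0.136, 0.021, 0.36, 0, 0, 0, 0.3], [-0.136, 0.021, 0.4, 0, 0, 0, 0.3], [-0.136, 0.021, 0.4, 0, 0, 0, 0.3]],
])

```text
clock: 22.25
eef_pos: [464.9, -375.1, 225.8]
eef_rot: [3.137, -0.615, -0.154]
wrist_force: [-0.2, 0.8, 0.2]
finger_gap: 66.0
finger_force: 0.0
```

Run:
```python
from h import *
np.set_printoptions(precision=2,suppress=True)
s=manip.read_state();print(s['clock'],s['eef_pos'],s['wrist_force'])
A=[]
for n in('side','scene','wrist'):
    c=cam(n);F=c['frame'];W=cloud(c)
    for nm,x,y in(('held',527,-384),('spare',547,-261)):
        m=(W[...,2]>54)&(W[...,2]<62)&(np.hypot(W[...,0]-x,W[...,1]-y)<70)&(abs(W[...,1]-y)<45)
        if m.sum()>9:
            P=W[m];r=cv2.minAreaRect(P[:,:2].astype(np.float32));k=np.linalg.lstsq(np.c_[P[:,:2],np.ones(len(P))],P[:,2],rcond=None)[0]
            print(n,nm,m.sum(),np.array(r[0]),np.array(r[1]),r[2],np.median(P[:,2]),k[:2])
    if n!='wrist':
        p=np.linalg.inv(c['T'])@[537,-330,30,1];u=int(c['cx']+c['f']*p[0]/p[2]);v=int(c['cy']+c['f']*p[1]/p[2])
        A.append(cv2.resize(F[v-60:v+60,u-60:u+60],(400,400),interpolation=cv2.INTER_CUBIC))
save('f.png',np.hstack(A))
```

```text
22.25 [ 464.87 -375.13  225.78] [-0.19  0.79  0.18]
side held 297 [ 525.7  -384.78] [31.61 64.97] 82.3279037475586 56.34773190291742 [0.   0.02]
side spare 57 [ 549.96 -271.27] [66.02 26.54] 13.975079536437988 56.49146402676672 [-0.01  0.04]
scene held 103 [ 526.72 -382.71] [35.   64.62] 81.68474578857422 57.66522189044224 [-0.    0.01]
scene spare 115 [ 549.9  -257.58] [36.14 63.92] 82.37812805175781 57.400950888502166 [-0.   -0.03]
wrist held 1611 [ 527.13 -383.44] [32.63 64.4 ] 81.99610137939453 56.766578303035146 [0. 0.]
wrist spare 1615 [ 549.46 -259.37] [32.32 64.8 ] 81.85381317138672 57.02897533101594 [0.   0.01]
```

View pics/f.png

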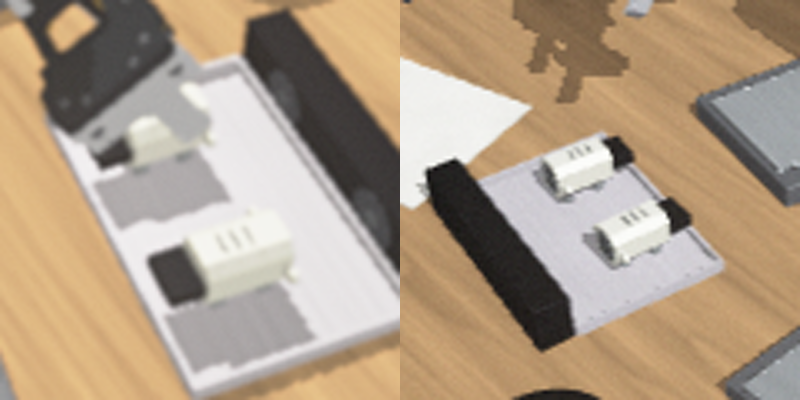

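The final crops show the cartridge lying level on the rests, parallel to the spare, with its mesh to the fan. It is within about 1 mm of the rests' centre. I'll hand in.

```bash
python3 -c "
from cell import manip
print(manip.sign_off())"
```

```text
the job is handed in; nothing more can be done
None
```

The cartridge was unlocked, stood on the smaller scale's pan and released, then laid level on the empty rests with its mesh end to the fan (within about 1–2 mm of centre by my measurements); the job was handed in at about 22 s, and the hand-in returned no verdict.

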